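# Close the setter's tray over the green brooch

## Robot

A 6-joint arm with a two-finger parallel gripper is mounted at the origin on the work surface. World frame = base frame: x ahead of the robot, y to its left, z up, the work surface at z = 0. Lengths are in mm, angles in rad, forces in N, time in s.
With the tool pointing down it reaches from about 425 to 950 mm from the base axis. Payload 14.7 kg.
Tool frame: the origin (TCP) lies midway between the tips of the shut fingers; the grasp point (between the pads) lies 19 mm behind it; z points along the fingers, y is the line along which they close (so a half turn about z gives the same grasp; the last joint's range is limited). The gripper opens to 85 mm and grips with 20 to 120 N. Pads are 22 mm wide; open, the fingers measure 114 mm over their backs; the gripper's body (76 mm by 85 mm) begins 54 mm behind the grasp point. The pads swing forward as they close: fully open they stand 13 mm farther back than shut.
Start: joints at [1.089, 0.48, 1.596, -0, 1.065, -0.047], TCP at [273.775, 589.525, 231.297] pointing down, gripper open.
Joint ranges: [-2.75, 2.75], [-0.82, 2.05], [0.23, 2.67], [-1.56, 4.7], [0.09, 2.69], [-2.92, 2.92]. Speed limits (rad/s): [1.89, 1.89, 2.39, 3.01, 3.01, 3.01].

## Interface

Orientations are given as a rotation vector (axis times angle).
In Python, from rig import bot gives the robot as it stands. Calls block until the motion is done:
- bot.move_to(position, orientation): joint-space move of the TCP to a pose.
- bot.move_l(position, ori=None, feed=150, threshold=None): straight line of the TCP; ori=None keeps the orientation; feed is the mean speed in mm/s. With threshold (N) it stops when the force on the tool has changed by that much, and returns True; else False.
- bot.move_joints(angles): joint-space move.
- bot.command_gripper(opening): finger opening in mm; the grip force is fixed at half the most; returns when the fingers have stopped.
- bot.hold(seconds).
- bot.solve_ik(position, orientation): joint angles nearest the present ones, or None.
- bot.capture(name): name is "side" or "top"; returns (picture, depth): 480x640x3 uint8, red, green, blue; 480x640 float32, mm along the optical axis (not along the pixel's ray), 0 where there is no reading.
- bot.camera_info(name): a dict with "fx", "fy", "cx", "cy" (pixels), "world_to_cam" (4x4, takes a point from world to camera coordinates). Camera axes: x right, y down, z forward; pixel columns grow to the right and rows downward; lengths in mm; the calibration is good to about 2 mm. A picture is of the moment at which its call begins. camera_info takes no time and is no camera call.
A pose or a line that the arm cannot do raises bot.IKError and nothing moves.
- bot.sign_off(): hands the job in; it is judged then, once.
Readings, each from a call of its own:
- bot.read_t(): time.
- bot.read_qpos(): joint angles.
- bot.read_qd(): joint speeds.
- bot.read_joint_efforts(): joint torques, N m.
- bot.read_tcp_pos(): TCP position.
- bot.read_orientation(): TCP orientation.
- bot.read_ft_force(): force on the tool from outside, world axes, zero at the start.
- bot.read_moment(): the same for the moment, N m.
- bot.read_finger_gap(): finger opening in mm.
- bot.read_finger_force(): force on a finger pad.
Only numpy, scipy, OpenCV 4.12 (cv2) and the standard library are available. Lean on these libraries where they do the work, as an engineer would, in place of code of your own. Each camera call takes 0.05 s, during which the arm holds its last target. There are 200 camera calls.

## Task

Slide the tray's wooden shutter fully home against the stops over the bay that holds the green-stoned brooch. Its track is sticky: push only on the two brass tabs, not on the thin board, first one end and then the other by turns, never letting the shutter skew as much as ten degrees (one tab about 40 mm ahead of the other). Leave the brooch lying where it is.

Things in the scene. Friction and masses are not known exactly. Their poses are not given: they have to be found in the camera images.
- tray: Fixed dark wood tray, 300 (x) by 310 mm (y). Origin: centre of its underside; x along the track, roughly away from the robot. A partition at x = 0 divides near and far bays; floors 19, end walls 32, side lips 45 mm high; corner stops 46 mm high, inner faces at x = +-140 mm. The shutter is home with both tabs at x = +72 mm (far bay) or -72 mm (near bay), its edge against two stops.
- board: The shutter's pale wood board, 136 (along track) x 270 x 8 mm, top 44 mm above the bench. Origin at bench height (z = 0) under its centre; x as the tray's when square. Starts about half over each bay, askew up to 5 degrees. A tab takes 5 to 10 N to push: its end moves and the other end stays nearly still, so the board swings about the other tab. Stays where left.
- tab_left (a point): Middle of the top of the left (+y) brass tab, an upright block 16 mm (along the track) by 40 mm by 46 mm high, standing on the board 115 mm left of its centre, on its centre line. This point is 90 mm above the bench. Axes as the board's.
- tab_right (a point): The same for the right (-y) brass tab, 115 mm to the right of the board's centre; 230 mm from the left one.
- brooch: Round brass brooch, 30 mm in diameter and 13 mm high, with a domed green stone, lying on the floor of one bay near the tray's end wall, outside the board's edge. Origin at the centre of its underside. A twin with a red stone lies in the other bay.
Not all that is in view belongs to the job. What is shaped like the brooch but blue or pink is not meant.

How it is judged:
By the outcome, as a careful person would: the job done as asked, in the order asked, and still so for the second after the job is handed in, with the robot touching nothing.
It also fails if it takes over 51 s, if anything falls off the work surface, if the arm or the gripper's body presses on something with over 40 N, if the wrist force passes 120 N, or if a joint passes its speed limit or range.

## Working session

There is one attempt and no reset: what is moved stays moved. The work goes in short steps, each a Python script; the robot and the scene stay as the last script left them, time stands still between calls to the robot, and variables do not carry over. Pictures are saved under pics/ and viewed, at most 10 in all, crops included, and the job is handed in when it is done.

```bash
mkdir -p pics; ls
python3 - <<'E'
from rig import bot
import cv2,numpy as np
for n in("top","side"):
    p,d=bot.capture(n); cv2.imwrite(f"pics/{n}0.png",p[:,:,::-1]); np.savez(f"{n}0.npz",p=p,d=d)
    i=bot.camera_info(n); print(n,i)
print(bot.read_t(),bot.read_orientation())
E
```

```text
pics
top {'fx': 569.1707450261422, 'fy': 569.1707450261422, 'cx': 312.7592504447066, 'cy': 234.92400789442607, 'world_to_cam': array([[-2.62066203e-03, -9.99399359e-01, -3.45550684e-02,
         4.39889517e+01],
       [-9.93851800e-01,  6.42784509e-03, -1.10531820e-01,
         6.37561040e+02],
       [ 1.10687545e-01,  3.40529503e-02, -9.93271697e-01,
         7.84294081e+02],
       [ 0.00000000e+00,  0.00000000e+00,  0.00000000e+00,
         1.00000000e+00]])}
side {'fx': 487.81717701882985, 'fy': 487.81717701882985, 'cx': 321.2813278408997, 'cy': 231.680585222647, 'world_to_cam': array([[-7.60507974e-01, -6.49292958e-01,  6.80261101e-03,
         5.10244461e+02],
       [-4.71743587e-01,  5.45287270e-01, -6.92906763e-01,
         3.51856173e+02],
       [ 4.46190105e-01, -5.30170206e-01, -7.20995106e-01,
         5.49512475e+02],
       [ 0.00000000e+00,  0.00000000e+00,  0.00000000e+00,
         1.00000000e+00]])}
0.1 [-6.77497561e-01 -3.06739869e+00  1.54083671e-03]
```

View pics/top0.png

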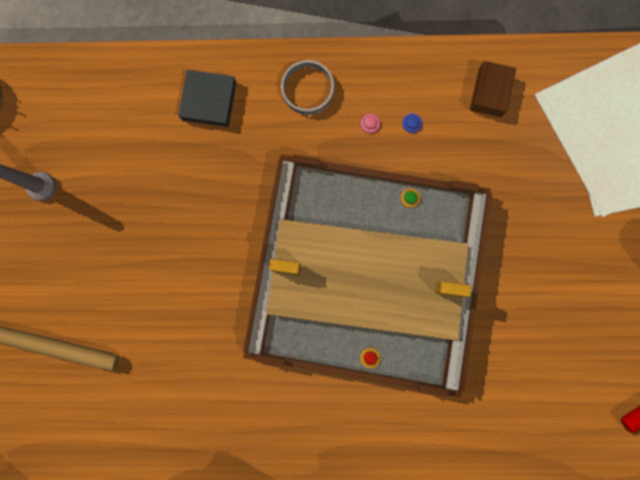

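View pics/side0.png

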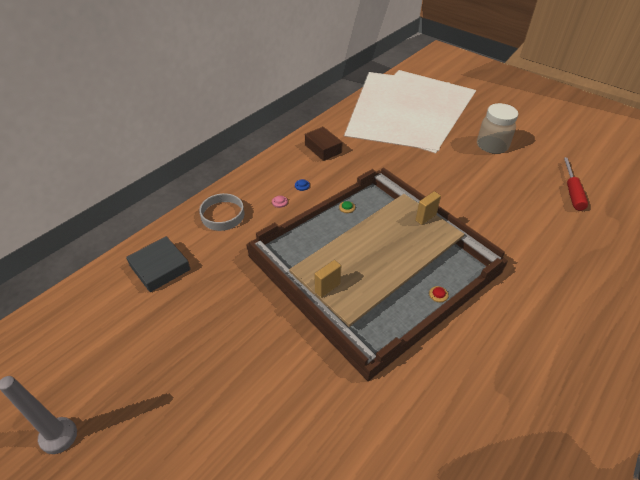

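Top view: the green brooch is at (411,198), in the far bay, and the red one is at (371,358). Tabs are at (285,267) on the left and (455,289) on the right. So I push in +x.

```bash
cat > h.py <<'E'
from rig import bot
import cv2,numpy as np
def cloud(n,p,d):
    i=bot.camera_info(n); v,u=np.mgrid[:480,:640]
    c=np.stack([(u-i["cx"])/i["fx"]*d,(v-i["cy"])/i["fy"]*d,d],-1)
    T=i["world_to_cam"]; w=(c-T[:3,3])@T[:3,:3]; w[d<=0]=np.nan
    return w
def yellow(p):
    h=cv2.cvtColor(p,cv2.COLOR_RGB2HSV); return (h[...,0]>15)&(h[...,0]<30)&(h[...,1]>130)
def onplane(n,u,v,z):
    i=bot.camera_info(n);T=i["world_to_cam"];R=T[:3,:3]
    o=-R.T@T[:3,3]; r=R.T@np.array([(u-i["cx"])/i["fx"],(v-i["cy"])/i["fy"],1]); return o+r*(z-o[2])/r[2]
def tabs(n="top",pd=None):
    p,d=pd if pd else bot.capture(n); w=cloud(n,p,d)
    m=(yellow(p)&(w[...,2]>82)&(w[...,2]<98)).astype(np.uint8)
    k,l,s,c=cv2.connectedComponentsWithStats(m)
    out=[]
    for j in range(1,k):
        if s[j,4]<60: continue
        q=w[l==j]; r=cv2.minAreaRect(q[:,:2].astype(np.float32))
        out.append((np.round(r[0],1),np.round(r[1],1),round(r[2],1),np.round(np.median(q[:,2]),1),s[j,4],np.round(onplane(n,*c[j],90)[:2],1)))
    return out
E
python3 - <<'E'
from h import *
for n in("top","side"):
    z=np.load(n+"0.npz"); 
    print(n); [print(t) for t in tabs(n,(z["p"],z["d"]))]
z=np.load("top0.npz");w=cloud("top",z["p"],z["d"])
m=((w[...,2]>12)&(w[...,2]<60)).astype(np.uint8); m[:140]=0;m[410:]=0;m[:,:230]=0;m[:,510:]=0
k,l,s,c=cv2.connectedComponentsWithStats(m);j=1+s[1:,4].argmax();q=w[l==j]
r=cv2.minAreaRect(q[:,:2].astype(np.float32));print("tray",r,s[j]); print(cv2.boxPoints(r))
# board: pale
h=cv2.cvtColor(z["p"],cv2.COLOR_RGB2HSV)
print(h[250,350],w[250,350],h[267,285],w[267,285],w[220,350],h[170,289],w[170,289])
# end walls / lips in top strip
for nm,u,v,zz in (("green",411,198,32),("red",371,358,32)): print(nm,onplane("top",u,v,zz))
E
```

```text
top
(array([590.8,  78.5]), array([39.9, 16.1]), 82.1, np.float64(90.1), np.int32(357), array([590.6,  78.1]))
(array([ 559.7, -148.6]), array([39.9, 16.2]), 82.1, np.float64(90.2), np.int32(378), array([ 559.5, -148.1]))
side
(array([ 559.5, -146.6]), array([40.1, 17.3]), 81.3, np.float64(90.8), np.int32(220), array([ 558.5, -143.5]))
(array([590.4,  80.7]), array([40.3, 16.3]), 83.1, np.float64(90.6), np.int32(312), array([589.2,  82.9]))
tray ((584.8439331054688, -36.954498291015625), (310.7073669433594, 300.877197265625), 80.05321502685547) [  243   154   249   243 45400]
[[ 409.83185 -163.98721]
 [ 706.18646 -215.95877]
 [ 759.856     90.07822]
 [ 463.5014   142.04977]]
[ 18 143 177] [614.82071076 -11.97054456  46.03949487] [ 20 224 187] [588.58283983  76.33403573  92.93655722] [661.17094899 -13.19356097  20.80968409] [ 19  37 164] [734.41343777  75.91163479  32.08202968]
green [ 691.17793359 -101.48320975   32.        ]
red [463.10417718 -40.45995692  32.        ]
```

```bash
cat >> h.py <<'E'
C=np.array([584.8,-37.0]); a=np.radians(-9.95)
X=np.array([np.cos(a),np.sin(a)]); Y=np.array([-X[1],X[0]])
phi=np.pi+(np.pi+a)/2; ORI=np.pi*np.array([np.cos(phi),np.sin(phi),0])
def W(x,y,z): return [*(C+x*X+y*Y),z]
def tr(w): w=np.asarray(w)[:2]-C; return np.round([w@X,w@Y],1)
def seen():
    return [(tr(t[0]),t[1],t[4]) for t in tabs("top")]
E
python3 - <<'E'
from h import *
z=np.load("top0.npz");w=cloud("top",z["p"],z["d"])
v=w[100:400,:150].reshape(-1,3);v=v[v[:,2]>60];print("tall",v.min(0),v.max(0)) if len(v) else print("none")
print("tabs tray frame",[tr(t[0]) for t in tabs("top",(z["p"],z["d"]))])
bot.command_gripper(0)
bot.move_to(W(-50,115,210),ORI); bot.move_l(W(-50,115,62),feed=200)
r=bot.move_l(W(-25,115,62),feed=40,threshold=3)
f=bot.read_ft_force();print("contact",r,tr(bot.read_tcp_pos()),f,bot.read_t(),bot.read_finger_gap())
p,d=bot.capture("top");cv2.imwrite("pics/c1.png",p[:,:,::-1]);print(seen())
E
```

```text
tall [708.47561053 447.74173178  60.09562051] [728.67221315 463.99625302 129.4162848 ]
tabs tray frame [array([-14. , 114.8]), array([  -5.4, -114.3])]
contact True [-32.1 115.1] [-0.21730947  0.04918277 -0.22946562] 4.3083 -0.07517968717339864
[(array([  -5.6, -114.6]), array([39.7, 16. ]), np.int32(377))]
```

```bash
cat >> h.py <<'E'
def push(side,x0,x1,thr=30):
    """side +1 left; x0 present tab x, x1 wanted; starts from behind; measures after backing off"""
    y=115*side; p=tr(bot.read_tcp_pos())
    b=min(x0-32,p[0])
    if abs(p[1]-y)>5: bot.move_l(W(b,y,62),feed=180)
    bot.move_l(W(x0-24,y,62),feed=80)
    r=bot.move_l(W(x1-18.6,y,62),feed=45,threshold=thr)
    e=tr(bot.read_tcp_pos()); f=bot.read_ft_force()[:2]@X
    bot.move_l(W(min(e[0],x1)-20 if True else 0,y,62),feed=120)
    print(side,"stopped",r,"tcp",e,"F",round(f,1),"t",round(bot.read_t(),2))
E
python3 - <<'E'
from h import *
push(1,-14,14)
p=tr(bot.read_tcp_pos()); bot.move_l(W(min(p[0],-37),0,62),feed=180)
q,d=bot.capture("top");cv2.imwrite("pics/c1b.png",q[:,:,::-1]);print(seen())
q,d=bot.capture("side");print([tr(t[0]) for t in tabs("side",(q,d))],bot.read_t())
E
```

```text
1 stopped False tcp [ -4.5 115.1] F -2.6 t 5.87
[(array([ 15.8, 122.5]), array([24.6, 15.8]), np.int32(208))]
[array([  -4. , -124.1]), array([ 14.9, 116.8])] 6.8083
```

View pics/c1b.png

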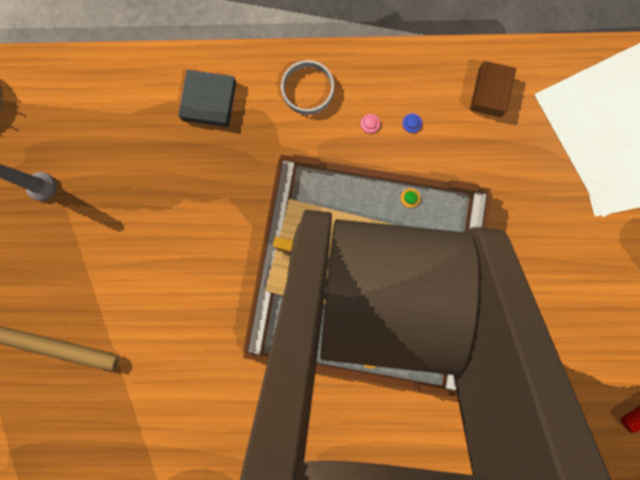

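The arm covers the middle of the view. The left tab, at about (284,243), has moved to about +15 mm as planned, and the right one is unmoved. I'll continue the pushes, checking each tab while the arm is at the other.

Run:
```python
from h import *
push(-1,-6,33)
bot.move_l(W(-22,115,62),feed=180)
print("top, arm left:",seen())
push(1,14.5,52)
print("top:",seen(), [tr(t[0]) for t in tabs("side")],bot.read_t())
```

```text
-1 stopped False tcp [  14.2 -115.2] F -3.8 t 9.3
top, arm left: [(array([  33.7, -114.4]), array([39.8, 15.9]), np.int32(375))]
1 stopped False tcp [ 33.3 115.2] F -3.2 t 12.51
top: [(array([  37.6, -114.6]), array([40.3, 16.1]), np.int32(380))] [array([  37.5, -112.8])] 12.6083
```

Run:
```python
from h import *
push(-1,37.5,68,25)
bot.move_l(W(15,115,62),feed=180)
print("top R:",seen())
push(1,52,75,22)
print("top R:",seen())
push(-1,70,75,22)
bot.move_l(W(20,-115,200),feed=200)
bot.move_to(W(-60,-250,250),ORI)
q,d=bot.capture("top");cv2.imwrite("pics/e.png",q[:,:,::-1]);print([tr(t[0]) for t in tabs("top",(q,d))],[tr(t[0]) for t in tabs("side")],bot.read_t())
```

```text
-1 stopped False tcp [  49.2 -115.2] F -3.0 t 15.55
top R: [(array([  68.6, -114.8]), array([40.6, 16.3]), np.int32(377))]
1 stopped True tcp [ 52.1 115.1] F -1.6 t 18.25
top R: [(array([  69.1, -114.5]), array([39.4, 16.6]), np.int32(376))]
-1 stopped True tcp [  51.8 -114.6] F -3.0 t 20.62
[array([ 71.3, 115. ]), array([  71.6, -115. ])] [array([  72. , -112.2]), array([ 70.1, 117.4])] 22.2667
```

View pics/e.png

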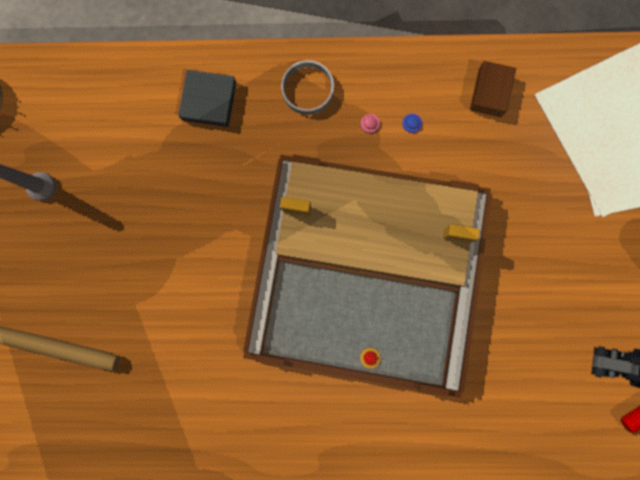

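Both tabs read about 71.5 mm and the board covers the far bay. There's plenty of time, so I'll press each tab once more to confirm the board is against the stops.

Run:
```python
from h import *
bot.move_to(W(30,-115,180),ORI); bot.move_l(W(30,-115,62),feed=180)
push(1,71.5,78,25)
push(-1,71.5,78,25)
bot.move_l(W(20,-115,200),feed=200)
bot.move_to(W(-60,-250,250),ORI)
q,d=bot.capture("top");print([tr(t[0]) for t in tabs("top",(q,d))],bot.read_t())
```

```text
1 stopped True tcp [ 52.2 114.6] F -3.9 t 26.18
-1 stopped True tcp [  51.8 -114.6] F -3.9 t 28.52
[array([ 71.3, 115. ]), array([  71.6, -114.8])] 30.1083
```

Neither end moved under 25 N, so the shutter is against both stops.

```bash
python3 -c "
from rig import bot
print(bot.sign_off())"
```

```text
the job is handed in; nothing more can be done
None
```

The shutter is home against both far stops over the green-stoned brooch's bay, pushed only on the tabs by turns with skew kept to about 5 degrees, the brooch not touched, and the job handed in at about 30 s.

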